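# Lock the laundry tub away

### The job

Put the squat round tub upright into the open laundry safety box, setting it down rather than dropping it, and shut the box's lid fully. Only then lock the box: turn the knob on its front ledge clockwise until it clicks over its detent and its steel tongue lies over the lid by itself. Leave the bottle, the cup and the brush alone.

Things in the scene. Friction and masses are not known exactly. Their poses are not given: they have to be found in the camera images.
- tub: Loose round screw-top tub, white with a light grey cap; the squat one of the containers: 84 mm tall, body diameter 60 mm (up to 62 mm high), cap diameter 64 mm (62 to 84 mm high); 0.18 to 0.35 kg. Origin: centre of its underside, z up. It starts upright on the worktop, in any of three places that it shares with the bottle and the cup.
- safebox: White open-topped steel box fixed to the worktop (it cannot be pushed). Outer size 170 (its x) x 200 (its y) x 115 mm high, walls and floor 6 mm thick. Origin: centre of its underside; z up; its -x side faces the robot, roughly. In front of it, from its x = -85 to -145 mm, is a solid ledge as wide as the box, 124 mm high, that carries the knob.
- lid (a joint): Angle of the lid (rad): 0 is shut, flat on the box; 1.57 stands upright; it starts open at about 1.5 to 1.7. It swings about the box's far (+x) upper edge and stiffly stays where it is left (about 2 N at its free edge moves it), so it must be pushed all the way down.
- lid_hinge (a point): Point on the lid's hinge axis, middle of the box's far upper edge (box frame x = 85, y = 0, z = 115.5 mm); the axis runs along the box's y.
- lid_edge (a point): Middle of the lid's free edge, on the face that is its top when shut. The lid is a plain white plate 170 mm from hinge to free edge, 200 mm wide, 8 mm thick, no handle. When open, its top face looks away from the robot.
- lock (a joint): Angle of the lock knob (rad), growing clockwise as seen from above, between stops at 0 (unlocked, where it starts) and 1.3 (locked). An over-centre spring holds it at either stop: up to 0.16 Nm is needed to leave the stop, the hump is half-way, at 0.65; let go below 0.6 the knob springs back, above 0.7 it snaps on to 1.3 by itself.
- lock_grip (a point): Point to grip the knob, on its upright turning axis (box frame x = -115, y = 0, z = 159 mm), 29 mm above the knob's underside, 9 mm below its top. The knob is black: a disc 48 mm across, 8 mm high, with an upright bar across it, 46 mm long, 14 mm thick, from 6 to 38 mm above the underside. The point's x axis points along the bar, towards the tongue.
- lock_tip (a point): Far end of the steel tongue, a flat strip 16 mm wide and 4 mm thick at the foot of the knob, in line with the bar and turning with it; this point is 50 mm from the axis. At joint lock 1.3 the bar and tongue point along the box's +x, over the shut lid; at smaller values they are turned anticlockwise from there by (1.3 - value).
- bottle: Bystander: slim white bottle, 48 mm diameter, 128 mm tall. Origin: centre of its underside.
- cup: Bystander: open white ceramic cup, 76 mm rim diameter, 70 mm tall. Origin: centre of its underside.
- brush: Bystander: wooden laundry brush lying flat, bristles down, 150 (its x) x 45 x 34 mm. Origin: centre of its underside.

How it is judged:
By the outcome, as a careful person would: the job done as asked, in the order asked, and still so for the second after the job is handed in, with the robot touching nothing.
It also fails if it takes over 67 s, if anything falls off the work surface, if the arm or the gripper's body presses on something with over 40 N, if the wrist force passes 120 N, or if a joint passes its speed limit or range.

### The arm

A 6-joint arm with a two-finger parallel gripper is mounted at the origin on the work surface. World frame = base frame: x ahead of the robot, y to its left, z up, the work surface at z = 0. Lengths are in m, angles in rad, forces in N, time in s.
With the tool pointing down it reaches from about 0.35 to 0.85 m from the base axis. Payload 8.1 kg.
Tool frame: the origin (TCP) lies at the very end of the fingers, on their centre line; the grasp point (between the pads) lies 19 mm behind it; z points along the fingers, y is the line along which they close (so a half turn about z gives the same grasp; the last joint's range is limited). The gripper opens to 93 mm and grips with 3 to 60 N. Pads are 15 mm wide; open, the fingers measure 128 mm over their backs; the gripper's body (75 mm by 188 mm) begins 65 mm behind the grasp point.
Start: joints at [-1.252, 0.13, 1.488, -0, 1.523, -0.085], TCP at [0.236, -0.552, 0.219] pointing down, gripper open.
Joint ranges: [-2.96, 2.96], [-0.89, 2.26], [0.02, 2.5], [-1.34, 4.48], [0, 2.73], [-2.66, 2.66]. Speed limits (rad/s): [2.39, 2.39, 2.79, 3.14, 3.14, 3.14].

### API

Orientations are given as a rotation vector (axis times angle).
In Python, from plant import robot gives the robot as it stands. The module is installed in compiled form; this text tells all that it offers.
- The arm moves only by the tool play_rows, never from a script. Its argument "increments" is text: rows parted by semicolons, each of 5 numbers parted by spaces: the shift along the tool's x, y, z in mm, then the turn about the tool's z in degrees, then the closure, from -1 (fully open) to 1 (shut). In form: dx dy dz yaw claw; .... A call has 1 to 20 rows; each row is the pose to reach, as a shift and turn from the pose commanded when the call began, along the tool's axes at that moment; what a row does not reach only later rows make up. A row lasts 1/10 s, in which the tool goes at most 50 mm and 8.59 degrees, less where a joint would pass 70% of its speed; a pose out of reach is approached as far as the arm can. A call with a gripper value outside its range is refused whole. The fingers move at their own pace and stop on an object; "force" is the grip in N (left out, the last holds). Time passes only in rows, so rows that repeat a pose let the fingers close. It gives the time, the measured TCP pose, the force, the opening and the grip force at its end, in the units of the state.
- robot.read_state(): the state, without advancing time (a new reading comes with each control period).
- robot.read_camera(name): name is "scene" or "top"; returns the picture (384x512x3 uint8, blue, green, red); there is no depth.
- robot.calibration(name): a dict with "vertical_fov" (degrees; the focal length in pixels is half the picture's height over the tangent of half this angle, whatever the lens; pixels are square), "cx", "cy" (the principal point, pixels), "D" ([k1, k2, p1, p2, k3] as OpenCV has them; the pictures are not rectified), "rvec" (rotation vector, rad) and "tvec" (3), from world to camera coordinates, as OpenCV has them. Camera axes: x right, y down, z forward; pixel columns grow to the right and rows downward; lengths in m; the calibration is good to about 2 mm. A picture is of the moment at which its call begins. calibration takes no time and is no camera call.
- robot.close_job(): hands the job in; it is judged then, once.
Trained networks look in the newest picture that a camera, given by its name, has taken for a name from the list of things; names that differ only in an ending like _2 or _b are one class to them, and where a whole thing is asked for, a point or a joint stands for the part that bears it (a point fixed in the world has none). Each returns a list of dicts, best first, with "conf" (0 to 1); they miss things now and then, are a little off and sometimes report something else, mostly with a low value. They report only what shows in the picture. A call takes as long as a camera call.
- robot.recognise(camera, query): "centre" ([x, y, z] in m, in world coordinates, good to about 4 mm: the middle of the surface that is visible of it).
- robot.regions_of(camera, query): "pixels" (384x512 bool, what is visible of it).
- robot.landmark_of(camera, query): "centre" ([x, y, z] in m, in world coordinates, good to about 4 mm: a listed point, or the origin of a listed thing).
The state is a dict: "t": time; "q": joint angles; "dq": joint speeds; "joint_torque": joint torques, N m; "tool_pos": TCP position; "orientation": TCP orientation; "force": force on the tool from outside, world axes, zero at the start; "wrist_torque": the same for the moment, N m; "opening": finger opening in m; "gripper_force": force on a finger pad.
Only numpy, scipy, OpenCV 4.12 (cv2) and the standard library are available. Lean on these libraries where they do the work, as an engineer would, in place of code of your own. Each camera call takes 0.05 s, during which the arm holds its last target. There are 200 camera calls.

## Working session

There is one attempt and no reset: what is moved stays moved. The work goes in short steps, Python scripts to look and compute and a tool call to move; the robot and the scene stay as the last step left them, time stands still between calls to the robot, and variables do not carry over. Pictures are saved under pics/ and viewed, at most 10 in all, crops included, and the job is handed in when it is done.

Besides the shell and the picture viewer there is one more tool, called as name(argument=value, ...) on one line, values as JSON. play_rows: Moves the arm, as the interface text tells. Its arguments: {"type":"object","properties":{"increments":{"type":"string"},"force":{"type":"number"}},"required":["increments"]}

```bash
mkdir -p pics; cat > h.py <<'E'
import numpy as np,cv2
from plant import robot
from scipy.spatial.transform import Rotation as R
def T():
    s=robot.read_state(); return s,np.array(s["tool_pos"]),R.from_rotvec(s["orientation"]).as_matrix()
E
python3 - <<'E'
from h import *
s,p,M=T(); print(s["t"],p,M.round(3),s["opening"])
for c in("scene","top"):
    cv2.imwrite(f"pics/a_{c}.png",robot.read_camera(c))
    for q in("tub","safebox","bottle","cup","brush","lid_hinge","lid_edge","lock_grip","lock_tip"):
        print(c,q,[(np.round(d["centre"],3).tolist(),round(d["conf"],2)) for d in robot.landmark_of(c,q)[:3]])
E
```

```text
0.0 [ 0.23558811 -0.55118682  0.21757101] [[ 0.92   0.393 -0.001]
 [ 0.393 -0.92   0.002]
 [ 0.    -0.002 -1.   ]] 0.09300752406683874
scene tub [([0.45, -0.391, 0.004], 0.9)]
scene safebox []
scene bottle [([0.616, -0.191, 0.001], 0.92)]
scene cup [([0.433, -0.156, 0.0], 0.75)]
scene brush [([0.668, -0.419, 0.0], 0.77)]
scene lid_hinge [([0.644, 0.092, 0.115], 0.94)]
scene lid_edge [([0.664, 0.091, 0.282], 0.92)]
scene lock_grip [([0.445, 0.099, 0.158], 0.66)]
scene lock_tip [([0.464, 0.148, 0.139], 0.91)]
top tub [([0.456, -0.392, 0.002], 0.7), ([0.431, -0.16, -0.005], 0.62)]
top safebox [([0.564, 0.1, 0.003], 0.67)]
top bottle [([0.61, -0.192, 0.0], 0.54)]
top cup [([0.432, -0.16, 0.0], 0.84)]
top brush [([0.665, -0.415, -0.003], 0.69)]
top lid_hinge [([0.647, 0.092, 0.116], 0.89)]
top lid_edge [([0.666, 0.094, 0.286], 0.59)]
top lock_grip [([0.452, 0.104, 0.157], 0.93)]
top lock_tip []
```

```bash
python3 -c "
import cv2,numpy as np
cv2.imwrite('pics/b.png',cv2.resize(np.vstack([cv2.imread('pics/a_scene.png'),cv2.imread('pics/a_top.png')]),None,fx=.78,fy=.78))"
```

```text
(no output)
```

View pics/b.png

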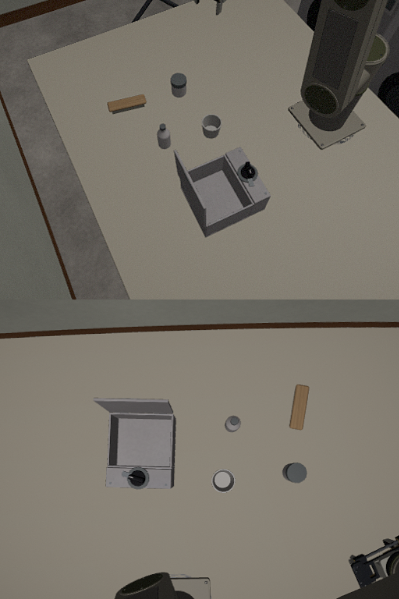

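The tub is the grey-capped container at (0.453, -0.391), shown near pixel (295,472) in the lower view and well clear of the cup and bottle. The box yaw is about -2.7°, the lid is open, and the knob bar points to +y as expected for unlocked.

play_rows(increments="50 -12 0 0 -1;100 -24 0 0 -1;150 -36 0 0 -1;200 -48 0 0 -1;240 -57 0 0 -1;263 -62 0 0 -1;263 -62 30 0 -1;263 -62 60 0 -1;263 -62 90 0 -1;263 -62 115 0 -1;263 -62 135 0 -1;263 -62 150 0 -1;263 -62 163 0 -1;263 -62 163 0 -1;263 -62 163 0 -1", force=25)

```text
t: 2.5
tool_pos: [0.4535, -0.3917, 0.0562]
orientation: [3.077, 0.63, 0.0]
force: [-0.3, 0.3, 0.4]
opening: 0.0924
gripper_force: 0.0
```

play_rows(increments="0 0 0 0 1;0 0 0 0 1;0 0 0 0 1;0 0 0 0 1;0 0 0 0 1;0 0 0 0 1;0 0 0 0 1;0 0 0 0 1;0 0 0 0 1;0 0 0 0 1")

```text
t: 3.5
tool_pos: [0.4533, -0.3912, 0.056]
orientation: [-3.078, -0.63, -0.0]
force: [-1.1, 3.5, 5.4]
opening: 0.0633
gripper_force: 25.0
```

play_rows(increments="0 0 -20 0 1;0 0 -50 0 1;0 0 -90 0 1;0 0 -130 0 1;0 0 -170 0 1;0 0 -210 0 1;20 -28 -210 3 1;44 -61 -210 6 1;68 -95 -210 10 1;92 -128 -210 14 1;116 -162 -210 18 1;140 -195 -210 22 1;165 -230 -210 26 1;190 -265 -210 26 1;215 -300 -210 26 1;240 -335 -210 26 1;262 -365 -210 26 1;280 -390 -210 26 1;291 -406 -210 26 1;291 -406 -210 26 1")

```text
t: 5.5
tool_pos: [0.5612, 0.0988, 0.2645]
orientation: [-3.14, 0.074, 0.002]
force: [-1.1, 0.1, -3.2]
opening: 0.0634
gripper_force: 25.0
```

```bash
python3 - <<'E'
from h import *
s,p,M=T(); print(s["t"],p,M.round(3),s["opening"],s["force"])
a=[robot.read_camera(c) for c in("scene","top")]
for c in("scene","top"):
    for q in("tub","safebox","lid_hinge","lock_grip"):
        print(c,q,[(np.round(d["centre"],3).tolist(),round(d["conf"],2)) for d in robot.landmark_of(c,q)[:3]])
cv2.imwrite('pics/c.png',cv2.resize(np.vstack([a[0],a[1]]),None,fx=.78,fy=.78))
E
```

```text
5.5 [0.56116973 0.09880698 0.26452392] [[ 0.999 -0.047 -0.001]
 [-0.047 -0.999  0.001]
 [-0.001 -0.001 -1.   ]] 0.06344632883429589 [-1.05684982  0.11708217 -3.19015041]
scene tub [([0.562, 0.098, 0.213], 0.76), ([0.615, -0.19, 0.001], 0.3)]
scene safebox [([0.568, 0.094, -0.001], 0.67)]
scene lid_hinge [([0.644, 0.093, 0.118], 0.8)]
scene lock_grip [([0.443, 0.101, 0.156], 0.46)]
top tub [([0.564, 0.096, 0.207], 0.64)]
top safebox [([0.567, 0.099, 0.003], 0.77)]
top lid_hinge [([0.649, 0.094, 0.116], 0.57)]
top lock_grip [([0.45, 0.102, 0.157], 0.76)]
```

View pics/c.png

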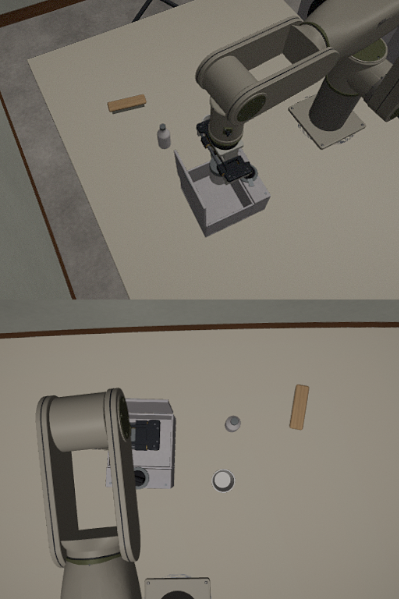

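The tub hangs upright in the grip, centred above the box. The gripper sits near (147,436) in the lower view. I lower it next.

play_rows(increments="-10 0 20 0 1;-10 0 50 0 1;-10 0 80 0 1;-10 0 110 0 1;-10 0 140 0 1;-10 0 165 0 1;-10 0 180 0 1;-10 0 190 0 1;-10 0 195 0 1;-10 0 198 0 1;-10 0 198 0 1;-10 0 198 0 1")

```text
t: 7.2
tool_pos: [0.5521, 0.0969, 0.0687]
orientation: [-3.14, 0.078, -0.003]
force: [-0.3, -0.0, -2.6]
opening: 0.0638
gripper_force: 25.0
```

play_rows(increments="0 0 1 0 1;0 0 2 0 1;0 0 3 0 1;0 0 4 0 1;0 0 4 0 1;0 0 4 0 1")

```text
t: 7.8
tool_pos: [0.5513, 0.0968, 0.0636]
orientation: [-3.141, 0.079, 0.0]
force: [-0.2, 0.0, -3.2]
opening: 0.0633
gripper_force: 25.0
```

play_rows(increments="0 0 0.5 0 1;0 0 1 0 1;0 0 1.5 0 1;0 0 2 0 1;0 0 2 0 1;0 0 2 0 1")

```text
t: 8.4
tool_pos: [0.5515, 0.0968, 0.062]
orientation: [3.141, -0.078, 0.001]
force: [-1.7, -0.2, 1.7]
opening: 0.0636
gripper_force: 25.0
```

play_rows(increments="0 0 0 0 0.3;0 0 0 0 0;0 0 0 0 -0.5;0 0 0 0 -1;0 0 0 0 -1;0 0 0 0 -1;0 0 0 0 -1;0 0 0 0 -1;0 0 -10 0 -1;0 0 -30 0 -1;0 0 -60 0 -1;0 0 -100 0 -1;0 0 -150 0 -1;0 0 -200 0 1;0 0 -250 0 1;0 0 -280 0 1;0 0 -280 0 1")

```text
t: 10.1
tool_pos: [0.5533, 0.097, 0.3493]
orientation: [-3.139, 0.078, -0.017]
force: [-0.5, 0.3, 0.5]
opening: 0.0658
gripper_force: 0.0
```

```bash
python3 - <<'E'
from h import *
s,p,M=T(); print(s["t"],p,M.round(3),s["opening"],s["force"])
a=[robot.read_camera(c) for c in("scene","top")]
for c in("scene","top"):
    for q in("tub","lid_edge"):
        print(c,q,[(np.round(d["centre"],3).tolist(),round(d["conf"],2)) for d in robot.landmark_of(c,q)[:3]])
cv2.imwrite('pics/d.png',cv2.resize(a[0][150:320,190:380],None,fx=3,fy=3))
E
```

```text
10.1 [0.55333184 0.09699706 0.34929686] [[ 0.999 -0.05   0.011]
 [-0.05  -0.999  0.001]
 [ 0.011 -0.001 -1.   ]] 0.06583822157792786 [-0.48715948  0.32904163  0.4636293 ]
scene tub [([0.55, 0.095, 0.01], 0.58), ([0.433, -0.158, 0.002], 0.37)]
scene lid_edge [([0.667, 0.093, 0.283], 0.89)]
top tub [([0.432, -0.162, -0.0], 0.58), ([0.553, 0.096, 0.008], 0.57)]
top lid_edge [([0.664, 0.091, 0.283], 0.92)]
```

View pics/d.png

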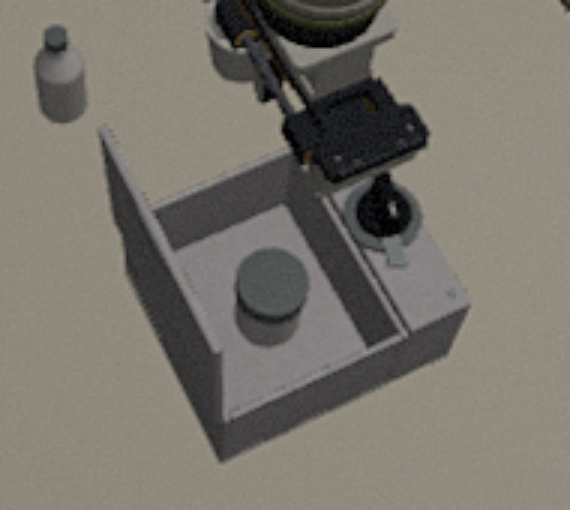

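The tub stands upright at (272,290) in the crop, clear of the walls and lid. Next I go beyond the lid.

play_rows(increments="20 0 15 0 1;60 0 30 0 1;100 0 30 0 1;140 0 30 0 1;170 0 30 0 1;170 0 30 0 1;170 0 30 0 1")

```text
t: 11.1
tool_pos: [0.7207, 0.0882, 0.3085]
orientation: [3.14, -0.079, -0.007]
force: [-0.5, 0.4, -0.8]
opening: 0.0005
gripper_force: 0.0
```

play_rows(increments="0 0 25 0 1;0 0 48 0 1;-15 0 48 0 1;-30 0 46 0 1;-45 0 44 0 1;-58 0 43 0 1;-72 0 43 0 1;-86 0 43 0 1;-98 0 44 0 1;-112 0 47 0 1;-125 0 51 0 1;-136 0 56 0 1;-148 0 63 0 1;-160 0 70 0 1;-170 0 77 0 1;-180 0 87 0 1;-190 0 97 0 1;-198 0 108 0 1;-198 0 108 0 1")

```text
t: 13.0
tool_pos: [0.5209, 0.0984, 0.2027]
orientation: [3.141, -0.078, -0.002]
force: [-0.2, -0.1, -0.0]
opening: 0.0007
gripper_force: 0.0
```

```bash
python3 - <<'E'
from h import *
s,p,M=T(); print(s["t"],p,M.round(3),s["opening"],s["force"])
a=[robot.read_camera(c) for c in("scene","top")]
for c in("scene","top"):
    for q in("lid_edge",):
        print(c,q,[(np.round(d["centre"],3).tolist(),round(d["conf"],2)) for d in robot.landmark_of(c,q)[:3]])
cv2.imwrite('pics/e.png',cv2.resize(a[0][150:320,190:380],None,fx=3,fy=3))
E
```

```text
13.0 [0.52092288 0.09841132 0.20268711] [[ 0.999 -0.049 -0.001]
 [-0.049 -0.999  0.   ]
 [-0.001  0.    -1.   ]] 0.0006514749913115962 [-0.16023337 -0.14809905 -0.01537829]
scene lid_edge [([0.505, 0.102, 0.204], 0.74)]
top lid_edge []
```

View pics/e.png

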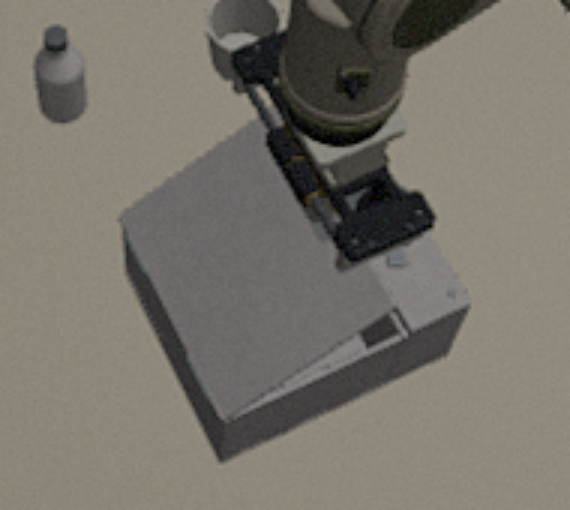

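The lid is at about 30°, following the fingers; its free edge is near (350,290) in the crop. I keep pushing it down.

play_rows(increments="-5 0 10 0 1;-9 0 20 0 1;-13 0 30 0 1;-16 0 40 0 1;-17 0 48 0 1;-18 0 56 0 1;-19 0 63 0 1;-20 0 69 0 1;-20 0 74 0 1;-20 0 77 0 1;-20 0 77 0 1;-20 0 77 0 1")

```text
t: 14.4
tool_pos: [0.5036, 0.0992, 0.1268]
orientation: [-3.141, 0.079, -0.0]
force: [0.1, -0.2, -0.7]
opening: 0.0005
gripper_force: 0.0
```

play_rows(increments="0 0 1 0 1;0 0 2 0 1;0 0 3 0 1;0 0 3 0 1;0 0 3 0 1")

```text
t: 14.9
tool_pos: [0.5036, 0.0992, 0.1238]
orientation: [-3.141, 0.079, -0.001]
force: [0.2, -0.6, 0.4]
opening: 0.0005
gripper_force: 0.4
```

play_rows(increments="0 0 1 0 1;0 0 2 0 1;0 0 2 0 1;0 0 2 0 1")

```text
t: 15.3
tool_pos: [0.5037, 0.0992, 0.1236]
orientation: [-3.141, 0.078, -0.001]
force: [-7.0, -0.3, 15.7]
opening: 0.0005
gripper_force: 7.8
```

The lid is seated: the fingertip is at z = 0.1236 against an expected top face of 0.1235, with 15 N. Now to the knob.

play_rows(increments="0 0 -20 0 1;0 0 -60 0 1;0 0 -100 0 1;-20 0 -100 -8 0;-40 0 -100 -16 -1;-56 0 -100 -24 -1;-56 0 -100 -32 -1;-56 0 -100 -40 -1;-56 0 -100 -48 -1;-56 0 -100 -56 -1;-56 0 -100 -64 -1;-56 0 -100 -71 -1;-56 0 -100 -74.5 -1;-56 0 -100 -74.5 -1;-56 0 -100 -74.5 -1")

```text
t: 16.8
tool_pos: [0.4474, 0.102, 0.2215]
orientation: [-2.549, -1.836, 0.0]
force: [0.4, -0.3, 0.2]
opening: 0.0906
gripper_force: 0.0
```

```bash
python3 - <<'E'
from h import *
s,p,M=T(); print(s["t"],p,M.round(3),s["opening"],s["force"])
a=[robot.read_camera(c) for c in("scene","top")]
for c in("scene","top"):
    for q in("lid_edge","lock_grip","lock_tip"):
        print(c,q,[(np.round(d["centre"],3).tolist(),round(d["conf"],2)) for d in robot.landmark_of(c,q)[:3]])
cv2.imwrite('pics/f.png',cv2.resize(a[0][150:320,190:380],None,fx=3,fy=3))
E
```

```text
16.8 [0.44735524 0.10197045 0.22151136] [[ 0.317  0.948 -0.   ]
 [ 0.948 -0.317 -0.   ]
 [-0.    -0.    -1.   ]] 0.09060840727361073 [ 0.44962497 -0.31534423  0.20048304]
scene lid_edge [([0.482, 0.101, 0.121], 0.78)]
scene lock_grip [([0.446, 0.102, 0.155], 0.91)]
scene lock_tip [([0.434, -0.16, 0.001], 0.6), ([0.465, 0.151, 0.136], 0.54)]
top lid_edge [([0.478, 0.101, 0.122], 0.92)]
top lock_grip [([0.448, 0.103, 0.156], 0.64)]
top lock_tip [([0.565, 0.101, 0.002], 0.51), ([0.479, 0.101, 0.12], 0.46)]
```

View pics/f.png

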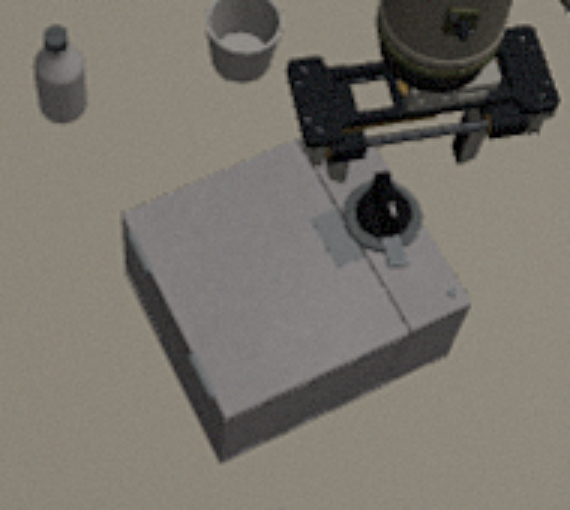

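The lid is fully shut, the knob is at (385,212) in the crop with its tongue at (397,250), and the gripper is above it. I grip the bar next.

play_rows(increments="0 0 20 0 -1;0 0 45 0 -1;0 0 62 0 -1;0 0 72 0 -1;0 0 77 0 -1;0 0 77 0 -1;0 0 77 0 0;0 0 77 0 1;0 0 77 0 1;0 0 77 0 1;0 0 77 0 1;0 0 77 0 1;0 0 77 0 1;0 0 77 0 1;0 0 77 0 1;0 0 77 0 1", force=35)

```text
t: 18.8
tool_pos: [0.4475, 0.102, 0.1446]
orientation: [-2.547, -1.838, 0.0]
force: [-0.4, -0.5, 0.5]
opening: 0.0176
gripper_force: 0.0
```

play_rows(increments="0 0 0 0 1;0 0 0 0 1;0 0 0 0 1;0 0 0 0 1;0 0 0 0 1")

```text
t: 19.3
tool_pos: [0.4484, 0.1017, 0.1447]
orientation: [2.547, 1.837, 0.002]
force: [4.6, -1.4, -3.5]
opening: 0.0137
gripper_force: 35.0
```

play_rows(increments="0 0 0 5 1;0 0 0 10 1;0 0 0 15 1;0 0 0 20 1;0 0 0 25 1;0 0 0 30 1;0 0 0 35 1;0 0 0 40 1;0 0 0 45 1;0 0 0 50 1;0 0 0 55 1;0 0 0 60 1;0 0 0 65 1;0 0 0 69 1;0 0 0 72 1;0 0 0 74 1;0 0 0 74 1;0 0 0 74 1")

```text
t: 21.1
tool_pos: [0.4476, 0.1024, 0.1447]
orientation: [-3.14, 0.063, -0.001]
force: [1.4, 4.3, -0.6]
opening: 0.0139
gripper_force: 35.0
```

play_rows(increments="0 0 0 0 0.5;0 0 0 0 0;0 0 0 0 -1;0 0 0 0 -1;0 0 0 0 -1;0 0 0 0 -1;0 0 0 0 -1;0 0 -20 0 -1;0 0 -50 0 -1;0 0 -90 0 -1;0 0 -130 0 -1;-30 0 -150 0 -1;-60 0 -150 0 -1;-60 0 -150 0 -1;-60 0 -150 0 -1")

```text
t: 22.6
tool_pos: [0.3877, 0.1045, 0.2949]
orientation: [-3.141, 0.064, -0.002]
force: [0.3, -0.3, -0.3]
opening: 0.0925
gripper_force: 0.0
```

```bash
python3 - <<'E'
from h import *
s,p,M=T(); print(s["t"],p,M.round(3),s["opening"],s["force"])
a=[robot.read_camera(c) for c in("scene","top")]
for c in("scene","top"):
    for q in("lid_edge","lock_grip","lock_tip","cup","bottle","brush"):
        print(c,q,[(np.round(d["centre"],3).tolist(),round(d["conf"],2)) for d in robot.landmark_of(c,q)[:2]])
cv2.imwrite('pics/g.png',cv2.resize(a[0][150:320,190:380],None,fx=3,fy=3))
E
```

```text
22.6 [0.38768332 0.10453905 0.29488008] [[ 0.999 -0.041  0.001]
 [-0.041 -0.999  0.   ]
 [ 0.001 -0.    -1.   ]] 0.09254251739894812 [ 0.30329372 -0.27673781 -0.32497862]
scene lid_edge [([0.48, 0.103, 0.121], 0.68)]
scene lock_grip [([0.447, 0.101, 0.158], 0.88), ([0.567, 0.095, -0.001], 0.33)]
scene lock_tip [([0.499, 0.101, 0.136], 0.66), ([0.431, -0.159, 0.006], 0.44)]
scene cup [([0.436, -0.157, 0.002], 0.69)]
scene bottle [([0.617, -0.19, -0.003], 0.68), ([0.668, -0.419, 0.005], 0.51)]
scene brush [([0.666, -0.418, 0.001], 0.85)]
top lid_edge [([0.48, 0.103, 0.123], 0.74)]
top lock_grip [([0.449, 0.102, 0.157], 0.72), ([0.566, 0.101, 0.003], 0.37)]
top lock_tip []
top cup [([0.432, -0.162, 0.001], 0.89)]
top bottle [([0.615, -0.192, -0.002], 0.66)]
top brush [([0.664, -0.412, -0.001], 0.97)]
```

View pics/g.png

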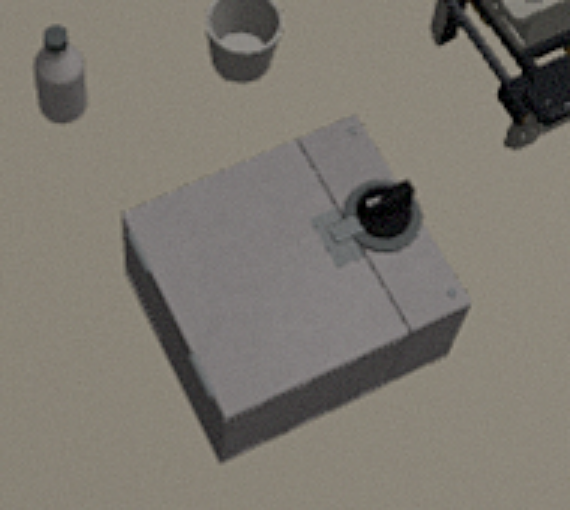

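The lid is shut and the tongue now lies over it at (345,230). The bystanders haven't moved and the robot is clear, so I hand in.

```bash
python3 -c "
from plant import robot
print(robot.close_job())"
```

```text
the job is handed in; nothing more can be done
None
```

The tub stands upright in the box, the lid is fully shut, and the knob is locked with its tongue over the lid; the bottle, cup and brush were not touched, and I handed the job in at about 23 s.

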